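# Clamp the finish jar and unscrew its cap

## Task

Swing the clamp lever by its red knob until the square jar is firmly clamped between the jaws, then unscrew the jar's tight red cap (anticlockwise seen from above) until its lugs come free of the neck. Lift it off and finish still holding the cap level in the gripper just above the jar's mouth, its lower edge about a finger's breadth over the rim; leave the jar clamped and upright and the other things on the table undisturbed.

Things in the scene. Friction and masses are not known exactly. Their poses are not given: they have to be found in the camera images.
- jar_clamp: Plywood jar clamp fixed to the table: base board 130 x 215 x 15 mm, two upright wooden jaws 96 mm long, tops 66 mm above the table. Origin: on the table under the clamped jar's centre, z up. The fixed jaw's face is at y = +38 mm; the moving jaw slides along +y towards it; the lever's pivot is at x = 0, y = -100 mm.
- lever_pivot (a point): Point on the vertical axis about which the clamp lever swings, 85 mm above the table.
- lever_knob (a point): Point 85 mm above the table on the axis of the lever's upright red cylindrical knob (20 mm diameter, 46 to 98 mm above the table), 95 mm from lever_pivot. The knob is part of the lever and does not spin.
- clamp_lever (a joint): Lever angle, rad: 0 open, grows anticlockwise seen from above (at 0 the knob lies at -150 degrees from the clamp's x axis), stop at 1.4; starts at 0 to 0.3. The jaw advances 9.6 mm per rad and presses the jar home at about 1.25; then the lever gets stiff within 0.1 rad. It takes 0.35 N m (about 4 N at the knob) to move and stays where left, keeping the jar pressed.
- clamp_jaw: The moving wooden jaw, 96 x 18 x 50 mm, between the jar and the lever. Its frame coincides with the clamp's when the lever is at 0.
- jar: White square plastic jar with blue panels, 76 x 76 mm, body 60 mm high with a round neck above it (40 mm diameter, 50 mm over its three thread ledges), 0.45 kg. Origin: centre of its underside, z up. It stands loose on the clamp's 15 mm base board between the open jaws with a few mm of play, and turns with the cap until the jaws catch it if not clamped.
- jar_mouth (a point): Centre of the neck's rim, 95.5 mm above the jar's underside.
- cap: Red ribbed round cap, 60 mm diameter, 26.5 mm tall, 60 g, with a white pointer bar on top from the centre along its x axis. Origin: centre of its open lower edge, z up. Screwed on, the lower edge is 76 mm above the jar's underside (19.5 mm below the rim). Three lugs inside it sit under ledges on the neck, and a spring seal presses it up with about 20 N, so turning takes about 0.35 N m.
- glue_bottle: Bystander: cream glue bottle with orange tip, 61 mm diameter, 188 mm tall; origin at the centre of its underside.
- push_block: Bystander: orange push block with bow handle, 80 x 200 x 90 mm; origin at the centre of its underside.
- sanding_block: Bystander: brown sanding block, 66 x 112 x 34 mm; origin at the centre of its underside.
- tape_measure: Bystander: yellow tape measure, 38 x 92 x 66 mm; origin at the centre of its underside.
- tape_roll: Bystander: roll of blue masking tape, 105 mm diameter, 24 mm high; origin at the centre of its underside.
- cap_top (a point): Centre of the cap's flat top. Angle of the cap's x axis from the jar's, anticlockwise from above: starts at 0.18 to 0.42 rad; the cap comes free at about 1.31 rad (the seal then pushes it up, 3 mm if the grip gives way) and meets a stop at about 1.8 rad. Turning it 1.2 to 1.35 rad anticlockwise always frees it; then it lifts straight off.
Things that resemble listed ones, but are neither listed nor needed, are in the scene too. There is more than one size of the cap; the one meant has the size given above.

How it is judged:
On the way, in this order (a step that is already met when the one before it is completed fails the run):
1. the jar is clamped firmly between the jaws by the lever, its cap still screwed on (value of joint clamp_lever above 1.1 rad and contact force between clamp_jaw and jar above 8 N and z of cap in the frame of jar below 0.0775 m), for 0.2 s.
2. the cap has come free of the neck while the jar is clamped (z of cap in the frame of jar above 0.082 m and contact force between clamp_jaw and jar above 5 N), for 0.1 s.
At the end, for the whole second after the job is handed in: Cap held by the fingers alone, still and level (0.2 rad), lower edge 3 to 35 mm above the jar's rim, axis within 20 mm of the mouth's. Jar upright on the board (lifted under 4 mm, within 30 mm of the clamp's centre), pressed by the moving jaw with over 5 N, lever past 1.1 rad (z of cap in the frame of jar_mouth between 0.003 and 0.035 m and horizontal distance between cap and jar_mouth below 0.02 m and angle between cap's own z axis and vertical below 0.2 rad and contact force between the fingers and cap above 2 N and contact force between cap and jar below 0.1 N and linear speed of cap below 0.02 m/s and value of joint clamp_lever above 1.1 rad and contact force between clamp_jaw and jar above 5 N and angle between jar's own z axis and vertical below 0.06 rad and z of jar in the frame of jar_clamp below 0.019 m and horizontal distance between jar and jar_clamp below 0.03 m); the arm keeps its last pose, push and grip.
It fails at once if the cap comes free while the jar is not clamped (z of cap in the frame of jar above 0.0785 m and value of joint clamp_lever below 1 rad).
It fails at once if the jar is lifted or tipped (z of jar in the frame of jar_clamp above 0.025 m or angle between jar's own z axis and vertical above 0.2 rad).
It fails at once if another thing on the table is pushed away (distance of any of glue_bottle, push_block, sanding_block, tape_measure, tape_roll from where it was at the start of the episode above 0.03 m).
It also fails if it takes over 58 s, if anything falls off the work surface, if the arm or the gripper's body presses on something with over 40 N, if the wrist force passes 120 N, or if a joint passes its speed limit or range.

## Robot

A 6-joint arm with a two-finger parallel gripper is mounted at the origin on a cart in front of the work surface, level with it; the furniture and walls round the work are solid. World frame = base frame: x ahead of the robot, y to its left, z up, the work surface at z = 0. Lengths are in m, angles in rad, forces in N, time in s.
With the tool pointing down it reaches from about 0.375 to 0.9 m from the base axis. Payload 3.1 kg.
Tool frame: the origin (TCP) lies midway between the tips of the shut fingers; the grasp point (between the pads) lies 19 mm behind it (manip.grasp_offset is the distance from the TCP to the grasp point, in m); z points along the fingers, y is the line along which they close (so a half turn about z gives the same grasp; the last joint's range is limited). The gripper opens to 85 mm and grips with 20 to 120 N. Pads are 22 mm wide; open, the fingers measure 114 mm over their backs; the gripper's body (76 mm by 85 mm) begins 54 mm behind the grasp point. The pads swing forward as they close: fully open they stand 13 mm farther back than shut.
Start: joints at [1.022, 0.527, 1.433, -0, 1.181, -0.178], TCP at [0.226, 0.583, 0.231] pointing down, gripper open.
Joint ranges: [-3.08, 3.08], [-0.75, 2.2], [0.22, 2.44], [-1.43, 4.57], [0, 2.65], [-2.85, 2.85]. Speed limits (rad/s): [2.79, 2.79, 3.14, 3.14, 3.14, 3.14].

## Interface

Orientations are given as a unit quaternion [x, y, z, w].
In Python, from station import sensors, cams, order, manip gives the robot as it stands.
- The arm moves only by the tool move_arm, never from a script. Its argument "targets" is a list of rows, each an object of numbers: "dx", "dy", "dz": the shift along the world's x, y, z normalised to -1 to 1, where 1 is 25 mm; "rx", "ry", "rz": the turn, a rotation vector about the world's x, y, z normalised to -1 to 1, where 1 is 30 degrees. A call has exactly 10 rows; each row shifts and turns the commanded pose from where the row before left it; what a row does not reach is not made up. A row lasts 1/8 s, in which the tool goes at most 62.5 mm and 10.7 degrees, less where a joint would pass 70% of its speed; a pose out of reach is approached as far as the arm can. A call with a number of a shift or a turn outside -1 to 1 is refused whole. A call with a gripper value outside its range is refused whole. "claw" is the opening in per cent of the stroke, from 0 (shut) to 100 (fully open), set as the call begins (left out, the last holds). The fingers move at their own pace and stop on an object; "newtons" is the grip in N (left out, the last holds). Time passes only in rows, so rows that do not move let the fingers close, or fill a call up. It gives the time, the measured TCP pose, the force, the opening and the grip force at its end, in the units of the state.
- sensors.sense(): the state, without advancing time (a new reading comes with each control period).
- cams.snapshot(name): name is "scene" or "top"; returns the picture (400x640x3 uint8, red, green, blue); there is no depth.
- cams.camera_model(name): a dict with "fx", "fy", "cx", "cy" (pixels), "extrinsics" (4x4, takes a point from world to camera coordinates). Camera axes: x right, y down, z forward; pixel columns grow to the right and rows downward; lengths in m; the calibration is good to about 2 mm. A picture is of the moment at which its call begins. camera_model takes no time and is no camera call.
- order.sign_off(): hands the job in; it is judged then, once.
The state is a dict: "t": time; "q": joint angles; "qd": joint speeds; "tau": joint torques, N m; "tcp_pos": TCP position; "tool_rot": TCP orientation; "force": force on the tool from outside, world axes, zero at the start; "ft_torque": the same for the moment, N m; "finger_gap": opening from 0.0 (shut) to 1.0 (fully open); "gripper_force": force on a finger pad.
Only numpy, scipy, OpenCV 4.12 (cv2) and the standard library are available. Lean on these libraries where they do the work, as an engineer would, in place of code of your own. Each camera call takes 0.05 s, during which the arm holds its last target. There are 200 camera calls.

## Working session

There is one attempt and no reset: what is moved stays moved. The work goes in short steps, Python scripts to look and compute and a tool call to move; the robot and the scene stay as the last step left them, time stands still between calls to the robot, and variables do not carry over. Pictures are saved under pics/ and viewed, at most 10 in all, crops included, and the job is handed in when it is done.

Besides the shell and the picture viewer there is one more tool, called after ">>>" by a JSON object that holds its "name" and its "arguments", one argument or row to a line. move_arm: Moves the arm, as the interface text tells. Scaled input: -1 to 1 covers 25 mm each way for a shift and 30 degrees each way for a turn. Its arguments: {"type":"object","properties":{"targets":{"type":"array"},"claw":{"type":"number"},"newtons":{"type":"number"}},"required":["targets"]}

```bash
mkdir -p pics; ls
python3 - <<'E'
from station import sensors,cams,order,manip
import cv2
for n in("scene","top"):
    im=cams.snapshot(n); cv2.imwrite(f"pics/{n}0.png",im[:,:,::-1])
    m=cams.camera_model(n); print(n,m)
s=sensors.sense(); print(s, manip.grasp_offset)
E
```

```text
pics
scene {'fx': 360.96386173439265, 'fy': 360.96386173439265, 'cx': 312.98709673254075, 'cy': 202.68273393206167, 'extrinsics': array([[ 0.78317275, -0.62139571,  0.02253468, -0.4899974 ],
       [-0.28739955, -0.39388414, -0.87307318,  0.2185635 ],
       [ 0.55139998,  0.67729067, -0.48706817,  0.96761958],
       [ 0.        ,  0.        ,  0.        ,  1.        ]])}
top {'fx': 408.5484542436079, 'fy': 408.5484542436079, 'cx': 317.89621497595675, 'cy': 199.79704259557127, 'extrinsics': array([[ 0.00215212, -0.99946663,  0.03258551, -0.11229262],
       [-0.9919769 , -0.00625259, -0.12626456,  0.60287833],
       [ 0.12640096, -0.03205234, -0.99146127,  1.04131672],
       [ 0.        ,  0.        ,  0.        ,  1.        ]])}
{'t': 0.1, 'q': array([ 1.02147471e+00,  5.28360510e-01,  1.43378303e+00,  1.67991297e-05,
        1.18138337e+00, -1.78475611e-01]), 'qd': array([-0.00198849, -0.00198934, -0.00294587, -0.001495  ,  0.00108705,
       -0.0008649 ]), 'tau': array([ 5.98053539e-04, -4.43305600e+01, -1.78587896e+01, -2.14463271e-04,
        3.84818064e-03, -9.68753909e-06]), 'tcp_pos': array([0.22611632, 0.58197538, 0.23043644]), 'tool_rot': array([ 1.84365356e-01,  9.82857304e-01, -9.01032274e-04, -3.51479407e-04]), 'force': array([-0.9200161 ,  0.09286558, -0.35695106]), 'ft_torque': array([ 0.02137572, -0.02140476,  0.01009585]), 'gripper_force': 0.0, 'finger_gap': 1.0009177615449865} 0.0187
```

View pics/scene0.png

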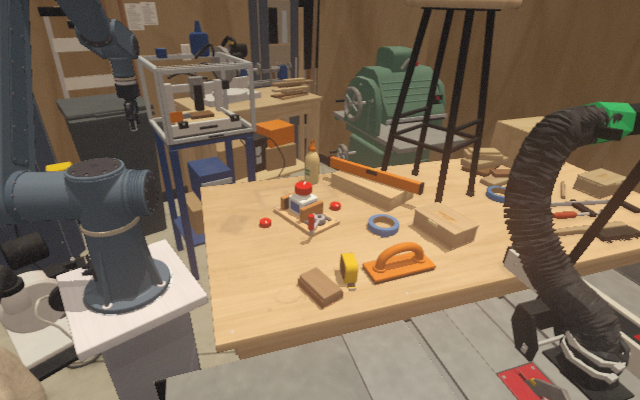

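View pics/top0.png

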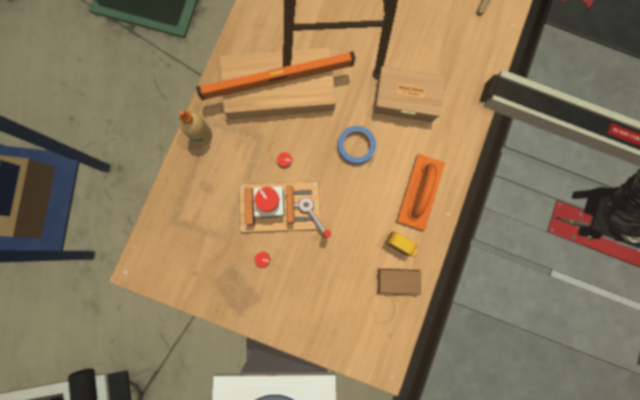

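The candidates for the cap are the red cap on the jar (267,201 in top) and two loose smaller caps at (285,160) and (263,260). I choose the one on the jar. The lever pivot is at about (306,205) and the red knob at about (327,233). I'll check these in a crop.

```bash
cat > h.py <<'E'
import numpy as np
from station import cams
def ray(n,px,z):
    m=cams.camera_model(n);E=m["extrinsics"];R,t=E[:3,:3],E[:3,3]
    c=-R.T@t; d=R.T@np.array([(px[0]-m["cx"])/m["fx"],(px[1]-m["cy"])/m["fy"],1])
    return c+d*(z-c[2])/d[2]
def proj(n,p):
    m=cams.camera_model(n);q=m["extrinsics"][:3,:3]@np.array(p)+m["extrinsics"][:3,3]
    return np.array([m["fx"]*q[0]/q[2]+m["cx"],m["fy"]*q[1]/q[2]+m["cy"]])
E
python3 - <<'E'
import cv2,numpy as np
from h import *
a=cv2.imread("pics/top0.png")
c=cv2.resize(a[172:246,232:342],None,fx=7,fy=7,interpolation=cv2.INTER_CUBIC)
cv2.imwrite("pics/crop1.png",c)
hsv=cv2.cvtColor(a,cv2.COLOR_BGR2HSV)
m=(((hsv[...,0]<6)|(hsv[...,0]>172))&(hsv[...,1]>150)&(hsv[...,2]>90)).astype(np.uint8)
n,l,s,ce=cv2.connectedComponentsWithStats(m)
for i in range(1,n):
    if s[i,4]>15 and 230<ce[i][0]<345 and 140<ce[i][1]<280: print(s[i],ce[i])
E
```

```text
[278 153  13  14 128] [283.421875  159.3828125]
[255 188  23  23 385] [266.68311688 199.84415584]
[323 230   7   7  35] [326.42857143 233.14285714]
[255 253  15  14 138] [261.47101449 259.2173913 ]
```

View pics/crop1.png

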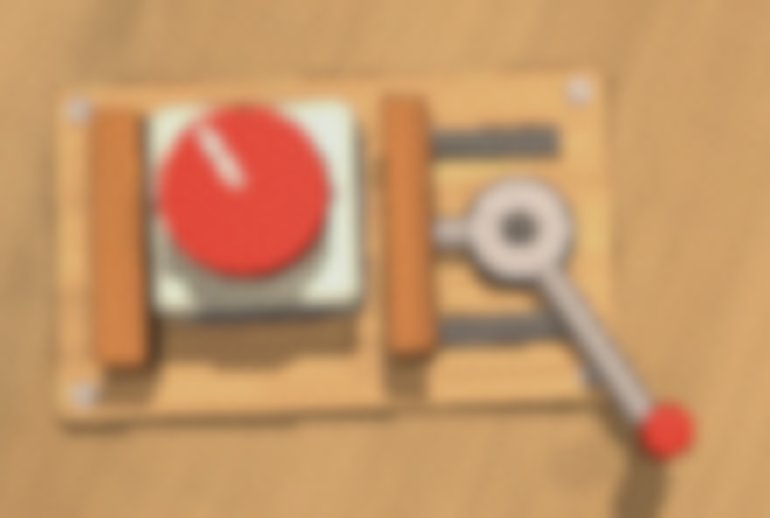

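The crop confirms the 60 mm cap on the square jar, centred at crop (243,190), with its pointer towards the upper left. The pivot is at crop (520,228), the knob at (666,432), and the board corners are visible.

Run:
```python
from h import *
f=lambda x,y,z: ray("top",(x/7+232-.43,y/7+172-.43),z)
cap=f(243,190,.1175); piv=f(520,228,.089); kn=f(666,432,.098)
print("cap",cap,"piv",piv,"knob",kn)
for c in [(62,90),(602,72),(615,400),(60,420)]: print("board",f(*c,.015))
J=[f(*c,.075) for c in [(150,105),(352,102),(358,305),(155,312)]]; print("jar",np.mean(J,0),J)
d=kn-piv; print(np.hypot(*d[:2]),np.degrees(np.arctan2(d[1],d[0])))
d=cap-piv; print(np.hypot(*d[:2]),np.degrees(np.arctan2(d[1],d[0])))
t=f(200,125,.1175)-cap; print("pointer",np.degrees(np.arctan2(t[1],t[0])))
for p in [(120,115),(120,360),(405,100),(412,350)]: print("jaw",f(*p,.066))
```

```text
cap [0.59535178 0.01908957 0.1175    ] piv [ 0.58587923 -0.07782857  0.089     ] knob [ 0.51238887 -0.12992859  0.098     ]
board [0.64712951 0.09918422 0.015     ]
board [ 0.6558016  -0.10956232  0.015     ]
board [ 0.52830553 -0.11483847  0.015     ]
board [0.5198546  0.09663551 0.015     ]
jar [0.59517078 0.01906716 0.075     ] [array([0.63195129, 0.05753831, 0.075     ]), array([ 0.63360697, -0.01608205,  0.075     ]), array([ 0.55901957, -0.01924525,  0.075     ]), array([0.55610531, 0.05405761, 0.075     ])]
0.09008465950207162 -144.66577329008624
0.09737995516321778 84.41777889851298
pointer 34.003046374749374
jaw [0.62957702 0.06960318 0.066     ]
jaw [0.53928093 0.06748645 0.066     ]
jaw [ 0.63594912 -0.03510945  0.066     ]
jaw [ 0.54341185 -0.03867742  0.066     ]
```

>>> {"name": "move_arm", "arguments": {
  "targets": [
    {"dx": 0.38,"dy": -0.95,"rz": -0.137},
    {"dx": 0.38,"dy": -0.95,"rz": -0.137},
    {"dx": 0.38,"dy": -0.95,"rz": -0.137},
    {"dx": 0.38,"dy": -0.95,"rz": -0.137},
    {"dx": 0.38,"dy": -0.95,"rz": -0.137},
    {"dx": 0.38,"dy": -0.95,"rz": -0.137},
    {"dx": 0.38,"dy": -0.95,"rz": -0.137},
    {"dx": 0.38,"dy": -0.95,"rz": -0.137},
    {"dx": 0.38,"dy": -0.95,"rz": -0.137},
    {"dx": 0.38,"dy": -0.95,"rz": -0.137}
  ],
  "claw": 100
}}

```text
schema error: expected keys dx, dy, dz, rx, ry, rz
```

>>> {"name": "move_arm", "arguments": {
  "targets": [
    {"dx": 0.38,"dy": -0.95,"rz": -0.137},
    {"dx": 0.38,"dy": -0.95,"rz": -0.137},
    {"dx": 0.38,"dy": -0.95,"rz": -0.137},
    {"dx": 0.38,"dy": -0.95,"rz": -0.137},
    {"dx": 0.38,"dy": -0.95,"rz": -0.137},
    {"dx": 0.38,"dy": -0.95,"rz": -0.137},
    {"dx": 0.38,"dy": -0.95,"rz": -0.137},
    {"dx": 0.38,"dy": -0.95,"rz": -0.137},
    {"dx": 0.38,"dy": -0.95,"rz": -0.137},
    {"dx": 0.38,"dy": -0.95,"rz": -0.137}
  ]
}}

```text
schema error: expected keys dx, dy, dz, rx, ry, rz
```

>>> {"name": "move_arm", "arguments": {
  "targets": [
    {"dx": 0.38,"dy": -0.95,"rz": -0.137},
    {"dx": 0.38,"dy": -0.95,"rz": -0.137},
    {"dx": 0.38,"dy": -0.95,"rz": -0.137},
    {"dx": 0.38,"dy": -0.95,"rz": -0.137},
    {"dx": 0.38,"dy": -0.95,"rz": -0.137},
    {"dx": 0.38,"dy": -0.95,"rz": -0.137},
    {"dx": 0.38,"dy": -0.95,"rz": -0.137},
    {"dx": 0.38,"dy": -0.95,"rz": -0.137},
    {"dx": 0.38,"dy": -0.95,"rz": -0.137},
    {"dx": 0.38,"dy": -0.95,"rz": -0.137}
  ]
}}

```text
schema error: expected keys dx, dy, dz, rx, ry, rz
```

All six keys are needed in each row.

>>> {"name": "move_arm", "arguments": {
  "targets": [
    {"dx": 0.38,"dy": -0.95,"dz": 0,"rx": 0,"ry": 0,"rz": -0.137},
    {"dx": 0.38,"dy": -0.95,"dz": 0,"rx": 0,"ry": 0,"rz": -0.137},
    {"dx": 0.38,"dy": -0.95,"dz": 0,"rx": 0,"ry": 0,"rz": -0.137},
    {"dx": 0.38,"dy": -0.95,"dz": 0,"rx": 0,"ry": 0,"rz": -0.137},
    {"dx": 0.38,"dy": -0.95,"dz": 0,"rx": 0,"ry": 0,"rz": -0.137},
    {"dx": 0.38,"dy": -0.95,"dz": 0,"rx": 0,"ry": 0,"rz": -0.137},
    {"dx": 0.38,"dy": -0.95,"dz": 0,"rx": 0,"ry": 0,"rz": -0.137},
    {"dx": 0.38,"dy": -0.95,"dz": 0,"rx": 0,"ry": 0,"rz": -0.137},
    {"dx": 0.38,"dy": -0.95,"dz": 0,"rx": 0,"ry": 0,"rz": -0.137},
    {"dx": 0.38,"dy": -0.95,"dz": 0,"rx": 0,"ry": 0,"rz": -0.137}
  ],
  "claw": 100
}}

```text
t: 1.35
tcp_pos: [0.3214, 0.3441, 0.231]
tool_rot: [0.519, 0.855, -0.0, -0.0]
force: [0.8, 0.3, -0.0]
finger_gap: 1.002
gripper_force: 0.0
```

>>> {"name": "move_arm", "arguments": {
  "targets": [
    {"dx": 0.38,"dy": -0.95,"dz": 0,"rx": 0,"ry": 0,"rz": -0.137},
    {"dx": 0.38,"dy": -0.95,"dz": 0,"rx": 0,"ry": 0,"rz": -0.137},
    {"dx": 0.38,"dy": -0.95,"dz": 0,"rx": 0,"ry": 0,"rz": -0.137},
    {"dx": 0.38,"dy": -0.95,"dz": 0,"rx": 0,"ry": 0,"rz": -0.137},
    {"dx": 0.38,"dy": -0.95,"dz": 0,"rx": 0,"ry": 0,"rz": -0.137},
    {"dx": 0.38,"dy": -0.95,"dz": 0,"rx": 0,"ry": 0,"rz": -0.137},
    {"dx": 0.38,"dy": -0.95,"dz": 0,"rx": 0,"ry": 0,"rz": -0.137},
    {"dx": 0.38,"dy": -0.95,"dz": 0,"rx": 0,"ry": 0,"rz": -0.137},
    {"dx": 0.38,"dy": -0.95,"dz": 0,"rx": 0,"ry": 0,"rz": -0.137},
    {"dx": 0.38,"dy": -0.95,"dz": 0,"rx": 0,"ry": 0,"rz": -0.137}
  ]
}}

```text
t: 2.6
tcp_pos: [0.4164, 0.1067, 0.2311]
tool_rot: [0.786, 0.619, -0.0, -0.0]
force: [0.8, -0.1, 0.0]
finger_gap: 1.003
gripper_force: 0.0
```

>>> {"name": "move_arm", "arguments": {
  "targets": [
    {"dx": 0.38,"dy": -0.95,"dz": 0,"rx": 0,"ry": 0,"rz": -0.137},
    {"dx": 0.38,"dy": -0.95,"dz": 0,"rx": 0,"ry": 0,"rz": -0.137},
    {"dx": 0.38,"dy": -0.95,"dz": 0,"rx": 0,"ry": 0,"rz": -0.137},
    {"dx": 0.38,"dy": -0.95,"dz": 0,"rx": 0,"ry": 0,"rz": -0.137},
    {"dx": 0.38,"dy": -0.95,"dz": 0,"rx": 0,"ry": 0,"rz": -0.137},
    {"dx": 0.38,"dy": -0.95,"dz": 0,"rx": 0,"ry": 0,"rz": -0.137},
    {"dx": 0.38,"dy": -0.95,"dz": 0,"rx": 0,"ry": 0,"rz": -0.137},
    {"dx": 0.38,"dy": -0.95,"dz": 0,"rx": 0,"ry": 0,"rz": -0.137},
    {"dx": 0.38,"dy": -0.95,"dz": 0,"rx": 0,"ry": 0,"rz": -0.137},
    {"dx": 0.38,"dy": -0.95,"dz": 0,"rx": 0,"ry": 0,"rz": -0.137}
  ]
}}

```text
t: 3.85
tcp_pos: [0.5117, -0.131, 0.2311]
tool_rot: [0.953, 0.303, -0.0, -0.0]
force: [0.0, -0.6, -0.3]
finger_gap: 0.999
gripper_force: 0.0
```

>>> {"name": "move_arm", "arguments": {
  "targets": [
    {"dx": 0,"dy": 0,"dz": -0.9,"rx": 0,"ry": 0,"rz": 0},
    {"dx": 0,"dy": 0,"dz": -0.9,"rx": 0,"ry": 0,"rz": 0},
    {"dx": 0,"dy": 0,"dz": -0.9,"rx": 0,"ry": 0,"rz": 0},
    {"dx": 0,"dy": 0,"dz": -0.9,"rx": 0,"ry": 0,"rz": 0},
    {"dx": 0,"dy": 0,"dz": -0.9,"rx": 0,"ry": 0,"rz": 0},
    {"dx": 0,"dy": 0,"dz": -0.9,"rx": 0,"ry": 0,"rz": 0},
    {"dx": 0,"dy": 0,"dz": -0.7,"rx": 0,"ry": 0,"rz": 0},
    {"dx": 0,"dy": 0,"dz": -0.35,"rx": 0,"ry": 0,"rz": 0},
    {"dx": 0,"dy": 0,"dz": 0,"rx": 0,"ry": 0,"rz": 0},
    {"dx": 0,"dy": 0,"dz": 0,"rx": 0,"ry": 0,"rz": 0}
  ]
}}

```text
t: 5.1
tcp_pos: [0.5119, -0.1303, 0.0706]
tool_rot: [0.953, 0.304, 0.0, 0.0]
force: [0.4, 0.2, 0.0]
finger_gap: 1.003
gripper_force: 0.0
```

Run:
```python
from h import *
import cv2
a=cams.snapshot("scene")[:,:,::-1]; b=cams.snapshot("top")[:,:,::-1]
p=proj("scene",[.55,-.05,.1]).astype(int); q=proj("top",[.55,-.05,.1]).astype(int)
f=lambda i,p:cv2.resize(i[p[1]-45:p[1]+45,p[0]-60:p[0]+60],None,fx=5,fy=5,interpolation=cv2.INTER_CUBIC)
cv2.imwrite("pics/p2.png",cv2.resize(np.hstack([f(a,p),f(b,q)]),(800,300)))
```

```text
(no output)
```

View pics/p2.png

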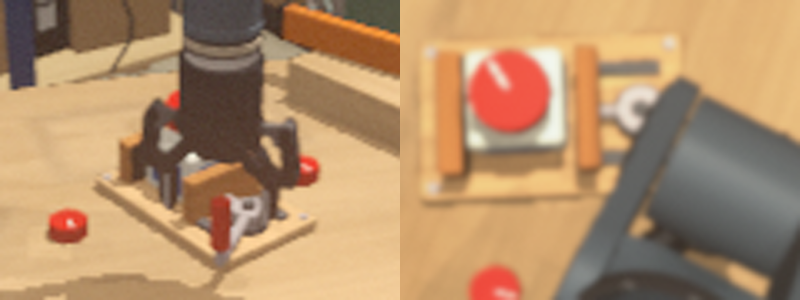

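The left (scene) half shows the knob standing upright at about (220,225), between the two open fingers in column. The right (top) half shows the wrist over the knob. I'll check the depth numerically.

Run:
```python
from h import *
p0=proj("scene",[.55,-.05,.1]).astype(int)
s=400/600*5
f=lambda P:(proj("scene",P)-p0+[60,45])*s
u=np.array([.579,-.815,0]);T=np.array([.5119,-.1303,.0706])
print("knob top/bot",f([.512,-.130,.098]),f([.512,-.13,.046]),"pivot",f([.586,-.078,.085]))
print("tips",f(T+u*.0425+[0,0,.013]),f(T-u*.0425+[0,0,.013]),"body",f(T+[0,0,.073]))
# knob via scene pixel
for z,px in((.098,(220,199)),(.046,(221,250))): print(ray("scene",np.array(px)/s-[60,45]+p0,z))
```

```text
knob top/bot [220.11910576 198.96333131] [219.0263435  246.01271999] pivot [246.05805974 165.63885785]
tips [264.04712765 219.96711664] [176.57676401 204.91606151] body [221.23693484 156.06963421]
[ 0.51187041 -0.12998639  0.098     ]
[ 0.50928426 -0.13647495  0.046     ]
```

>>> {"name": "move_arm", "arguments": {
  "targets": [
    {"dx": 0,"dy": 0,"dz": 0,"rx": 0,"ry": 0,"rz": 0},
    {"dx": 0,"dy": 0,"dz": 0,"rx": 0,"ry": 0,"rz": 0},
    {"dx": 0,"dy": 0,"dz": 0,"rx": 0,"ry": 0,"rz": 0},
    {"dx": 0,"dy": 0,"dz": 0,"rx": 0,"ry": 0,"rz": 0},
    {"dx": 0,"dy": 0,"dz": 0,"rx": 0,"ry": 0,"rz": 0},
    {"dx": 0,"dy": 0,"dz": 0,"rx": 0,"ry": 0,"rz": 0},
    {"dx": 0,"dy": 0,"dz": 0,"rx": 0,"ry": 0,"rz": 0},
    {"dx": 0,"dy": 0,"dz": 0,"rx": 0,"ry": 0,"rz": 0},
    {"dx": 0,"dy": 0,"dz": 0,"rx": 0,"ry": 0,"rz": 0},
    {"dx": 0,"dy": 0,"dz": 0,"rx": 0,"ry": 0,"rz": 0}
  ],
  "claw": 0,
  "newtons": 40
}}

```text
t: 6.45
tcp_pos: [0.512, -0.1306, 0.0704]
tool_rot: [0.953, 0.305, 0.0, 0.001]
force: [0.3, -4.8, 5.8]
finger_gap: 0.22
gripper_force: 39.0
```

Run:
```python
import numpy as np
th=np.radians(np.arange(-146.6,-70,3.5)); p=95*np.c_[np.cos(th),np.sin(th)]
for t,d in zip(np.degrees(th),np.diff(p,axis=0)/25): print(round(t,1),d.round(3))
```

```text
-146.6 [ 0.134 -0.19 ]
-143.1 [ 0.145 -0.181]
-139.6 [ 0.156 -0.172]
-136.1 [ 0.166 -0.162]
-132.6 [ 0.176 -0.152]
-129.1 [ 0.185 -0.141]
-125.6 [ 0.193 -0.129]
-122.1 [ 0.2   -0.117]
-118.6 [ 0.207 -0.105]
-115.1 [ 0.213 -0.092]
-111.6 [ 0.218 -0.079]
-108.1 [ 0.223 -0.065]
-104.6 [ 0.226 -0.052]
-101.1 [ 0.229 -0.038]
-97.6 [ 0.231 -0.024]
-94.1 [ 0.232 -0.01 ]
-90.6 [0.232 0.005]
-87.1 [0.231 0.019]
-83.6 [0.23  0.033]
-80.1 [0.227 0.047]
-76.6 [0.224 0.061]
```

>>> {"name": "move_arm", "arguments": {
  "targets": [
    {"dx": 0.13,"dy": -0.19,"dz": 0,"rx": 0,"ry": 0,"rz": 0.117},
    {"dx": 0.145,"dy": -0.18,"dz": 0,"rx": 0,"ry": 0,"rz": 0.117},
    {"dx": 0.155,"dy": -0.17,"dz": 0,"rx": 0,"ry": 0,"rz": 0.117},
    {"dx": 0.165,"dy": -0.16,"dz": 0,"rx": 0,"ry": 0,"rz": 0.117},
    {"dx": 0.175,"dy": -0.15,"dz": 0,"rx": 0,"ry": 0,"rz": 0.117},
    {"dx": 0.185,"dy": -0.14,"dz": 0,"rx": 0,"ry": 0,"rz": 0.117},
    {"dx": 0.195,"dy": -0.13,"dz": 0,"rx": 0,"ry": 0,"rz": 0.117},
    {"dx": 0.2,"dy": -0.12,"dz": 0,"rx": 0,"ry": 0,"rz": 0.117},
    {"dx": 0.205,"dy": -0.105,"dz": 0,"rx": 0,"ry": 0,"rz": 0.117},
    {"dx": 0.215,"dy": -0.09,"dz": 0,"rx": 0,"ry": 0,"rz": 0.117}
  ]
}}

```text
t: 7.7
tcp_pos: [0.555, -0.167, 0.0704]
tool_rot: [0.816, 0.578, -0.001, 0.0]
force: [-3.3, -6.0, 6.6]
finger_gap: 0.218
gripper_force: 39.3
```

>>> {"name": "move_arm", "arguments": {
  "targets": [
    {"dx": 0.22,"dy": -0.08,"dz": 0,"rx": 0,"ry": 0,"rz": 0.117},
    {"dx": 0.225,"dy": -0.065,"dz": 0,"rx": 0,"ry": 0,"rz": 0.117},
    {"dx": 0.225,"dy": -0.05,"dz": 0,"rx": 0,"ry": 0,"rz": 0.117},
    {"dx": 0.23,"dy": -0.04,"dz": 0,"rx": 0,"ry": 0,"rz": 0.117},
    {"dx": 0.23,"dy": -0.025,"dz": 0,"rx": 0,"ry": 0,"rz": 0.117},
    {"dx": 0.23,"dy": -0.01,"dz": 0,"rx": 0,"ry": 0,"rz": 0.117},
    {"dx": 0.23,"dy": 0.005,"dz": 0,"rx": 0,"ry": 0,"rz": 0.117},
    {"dx": 0.23,"dy": 0.02,"dz": 0,"rx": 0,"ry": 0,"rz": 0.117},
    {"dx": 0.23,"dy": 0.035,"dz": 0,"rx": 0,"ry": 0,"rz": 0.117},
    {"dx": 0,"dy": 0,"dz": 0,"rx": 0,"ry": 0,"rz": 0}
  ]
}}

```text
t: 8.95
tcp_pos: [0.6083, -0.1734, 0.0705]
tool_rot: [0.628, 0.778, -0.001, 0.002]
force: [0.9, -7.2, 3.5]
finger_gap: 0.218
gripper_force: 39.1
```

>>> {"name": "move_arm", "arguments": {
  "targets": [
    {"dx": 0.13,"dy": 0.03,"dz": 0,"rx": 0,"ry": 0,"rz": 0.067},
    {"dx": 0.13,"dy": 0.03,"dz": 0,"rx": 0,"ry": 0,"rz": 0.067},
    {"dx": 0.13,"dy": 0.035,"dz": 0,"rx": 0,"ry": 0,"rz": 0.067},
    {"dx": 0,"dy": 0,"dz": 0,"rx": 0,"ry": 0,"rz": 0},
    {"dx": 0,"dy": 0,"dz": 0,"rx": 0,"ry": 0,"rz": 0},
    {"dx": 0,"dy": 0,"dz": 0,"rx": 0,"ry": 0,"rz": 0},
    {"dx": 0,"dy": 0,"dz": 0,"rx": 0,"ry": 0,"rz": 0},
    {"dx": 0,"dy": 0,"dz": 0,"rx": 0,"ry": 0,"rz": 0},
    {"dx": 0,"dy": 0,"dz": 0,"rx": 0,"ry": 0,"rz": 0},
    {"dx": 0,"dy": 0,"dz": 0,"rx": 0,"ry": 0,"rz": 0}
  ]
}}

```text
t: 10.2
tcp_pos: [0.6176, -0.1714, 0.0705]
tool_rot: [0.587, 0.81, -0.001, 0.002]
force: [1.0, -9.0, 2.5]
finger_gap: 0.219
gripper_force: 39.1
```

>>> {"name": "move_arm", "arguments": {
  "targets": [
    {"dx": 0,"dy": 0,"dz": 0,"rx": 0,"ry": 0,"rz": 0},
    {"dx": 0,"dy": 0,"dz": 0,"rx": 0,"ry": 0,"rz": 0},
    {"dx": 0,"dy": 0,"dz": 0,"rx": 0,"ry": 0,"rz": 0},
    {"dx": 0,"dy": 0,"dz": 0,"rx": 0,"ry": 0,"rz": 0},
    {"dx": 0,"dy": 0,"dz": 0,"rx": 0,"ry": 0,"rz": 0},
    {"dx": 0,"dy": 0,"dz": 0,"rx": 0,"ry": 0,"rz": 0},
    {"dx": 0.06,"dy": 0.015,"dz": 0,"rx": 0,"ry": 0,"rz": 0.033},
    {"dx": 0.06,"dy": 0.015,"dz": 0,"rx": 0,"ry": 0,"rz": 0.033},
    {"dx": 0.06,"dy": 0.02,"dz": 0,"rx": 0,"ry": 0,"rz": 0.033},
    {"dx": 0.06,"dy": 0.02,"dz": 0,"rx": 0,"ry": 0,"rz": 0.033}
  ]
}}

```text
t: 11.45
tcp_pos: [0.6207, -0.1701, 0.0704]
tool_rot: [0.558, 0.83, -0.003, -0.001]
force: [-7.8, -12.3, 7.6]
finger_gap: 0.219
gripper_force: 39.8
```

>>> {"name": "move_arm", "arguments": {
  "targets": [
    {"dx": 0.06,"dy": 0.02,"dz": 0,"rx": 0,"ry": 0,"rz": 0.033},
    {"dx": 0.06,"dy": 0.02,"dz": 0,"rx": 0,"ry": 0,"rz": 0.033},
    {"dx": 0,"dy": 0,"dz": 0,"rx": 0,"ry": 0,"rz": 0},
    {"dx": 0,"dy": 0,"dz": 0,"rx": 0,"ry": 0,"rz": 0},
    {"dx": 0,"dy": 0,"dz": 0,"rx": 0,"ry": 0,"rz": 0},
    {"dx": 0,"dy": 0,"dz": 0,"rx": 0,"ry": 0,"rz": 0},
    {"dx": 0,"dy": 0,"dz": 0,"rx": 0,"ry": 0,"rz": 0},
    {"dx": 0,"dy": 0,"dz": 0,"rx": 0,"ry": 0,"rz": 0},
    {"dx": 0,"dy": 0,"dz": 0,"rx": 0,"ry": 0,"rz": 0},
    {"dx": 0,"dy": 0,"dz": 0,"rx": 0,"ry": 0,"rz": 0}
  ]
}}

```text
t: 12.7
tcp_pos: [0.6222, -0.1694, 0.0704]
tool_rot: [0.543, 0.839, -0.004, -0.002]
force: [-8.6, -13.5, 8.4]
finger_gap: 0.219
gripper_force: 40.1
```

>>> {"name": "move_arm", "arguments": {
  "targets": [
    {"dx": 0,"dy": 0,"dz": 0,"rx": 0,"ry": 0,"rz": 0},
    {"dx": 0,"dy": 0,"dz": 0,"rx": 0,"ry": 0,"rz": 0},
    {"dx": 0,"dy": 0,"dz": 0,"rx": 0,"ry": 0,"rz": 0},
    {"dx": 0,"dy": 0,"dz": 0,"rx": 0,"ry": 0,"rz": 0},
    {"dx": 0,"dy": 0,"dz": 0,"rx": 0,"ry": 0,"rz": 0},
    {"dx": 0,"dy": 0,"dz": 0.4,"rx": 0,"ry": 0,"rz": 0},
    {"dx": 0,"dy": 0,"dz": 0.8,"rx": 0,"ry": 0,"rz": 0},
    {"dx": 0,"dy": 0,"dz": 1,"rx": 0,"ry": 0,"rz": 0},
    {"dx": 0,"dy": 0,"dz": 1,"rx": 0,"ry": 0,"rz": 0},
    {"dx": 0,"dy": 0,"dz": 1,"rx": 0,"ry": 0,"rz": 0}
  ],
  "claw": 100
}}

```text
t: 13.95
tcp_pos: [0.6261, -0.1662, 0.1778]
tool_rot: [0.544, 0.839, 0.0, 0.001]
force: [-0.5, 1.1, 0.5]
finger_gap: 0.997
gripper_force: 0.0
```

Run:
```python
from h import *
from station import sensors
import cv2
b=np.ascontiguousarray(cams.snapshot("top")[:,:,::-1]); cv2.imwrite("pics/top3.png",b)
cv2.imwrite("pics/crop3.png",cv2.resize(b[172:246,232:342],None,fx=7,fy=7,interpolation=cv2.INTER_CUBIC))
hsv=cv2.cvtColor(b,cv2.COLOR_BGR2HSV)
m=(((hsv[...,0]<6)|(hsv[...,0]>172))&(hsv[...,1]>150)&(hsv[...,2]>90)).astype(np.uint8)
n,l,s,ce=cv2.connectedComponentsWithStats(m)
for i in range(1,n):
    if s[i,4]>15 and 230<ce[i][0]<345 and 140<ce[i][1]<280: print(s[i],ce[i])
print(sensors.sense()["tcp_pos"],sensors.sense()["tool_rot"])
```

```text
[278 153  13  14 125] [283.456 159.584]
[254 188  23  23 379] [265.46174142 199.86279683]
[339 188   8   9  46] [342.39130435 192.06521739]
[255 253  12  14  97] [259.90721649 258.24742268]
[ 0.62821244 -0.16704005  0.18161545] [5.43736938e-01 8.39242943e-01 6.84956824e-04 4.57772083e-03]
```

View pics/crop3.png

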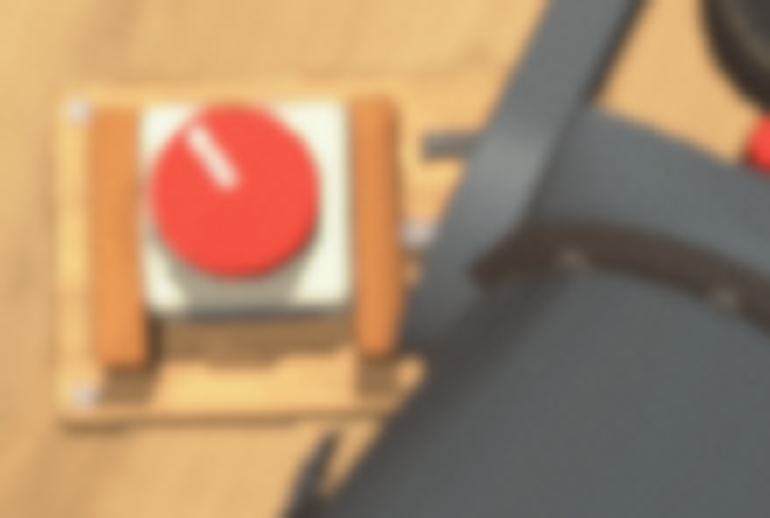

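The crop shows the jar flush between both jaws, with the lever swung so the knob is at (342,192). The cap is still on, at about (265.5,199), which gives a world position near (0.595, 0.022).

>>> {"name": "move_arm", "arguments": {
  "targets": [
    {"dx": -0.16,"dy": 0.94,"dz": 0,"rx": 0,"ry": 0,"rz": 0},
    {"dx": -0.16,"dy": 0.94,"dz": 0,"rx": 0,"ry": 0,"rz": 0},
    {"dx": -0.16,"dy": 0.94,"dz": 0,"rx": 0,"ry": 0,"rz": 0},
    {"dx": -0.16,"dy": 0.94,"dz": 0,"rx": 0,"ry": 0,"rz": 0},
    {"dx": -0.16,"dy": 0.94,"dz": 0,"rx": 0,"ry": 0,"rz": 0},
    {"dx": -0.16,"dy": 0.94,"dz": 0,"rx": 0,"ry": 0,"rz": 0},
    {"dx": -0.16,"dy": 0.94,"dz": 0,"rx": 0,"ry": 0,"rz": 0},
    {"dx": -0.16,"dy": 0.94,"dz": 0,"rx": 0,"ry": 0,"rz": 0},
    {"dx": 0,"dy": 0,"dz": 0,"rx": 0,"ry": 0,"rz": 0},
    {"dx": 0,"dy": 0,"dz": 0,"rx": 0,"ry": 0,"rz": 0}
  ]
}}

```text
t: 15.25
tcp_pos: [0.5939, 0.0219, 0.1751]
tool_rot: [0.544, 0.839, -0.0, 0.0]
force: [0.2, -0.1, -0.4]
finger_gap: 1.0
gripper_force: 0.0
```

>>> {"name": "move_arm", "arguments": {
  "targets": [
    {"dx": 0.04,"dy": 0,"dz": -0.7,"rx": 0,"ry": 0,"rz": 0},
    {"dx": 0,"dy": 0,"dz": -0.7,"rx": 0,"ry": 0,"rz": 0},
    {"dx": 0,"dy": 0,"dz": -0.7,"rx": 0,"ry": 0,"rz": 0},
    {"dx": 0,"dy": 0,"dz": -0.6,"rx": 0,"ry": 0,"rz": 0},
    {"dx": 0,"dy": 0,"dz": -0.5,"rx": 0,"ry": 0,"rz": 0},
    {"dx": 0,"dy": 0,"dz": -0.3,"rx": 0,"ry": 0,"rz": 0},
    {"dx": 0,"dy": 0,"dz": -0.2,"rx": 0,"ry": 0,"rz": 0},
    {"dx": 0,"dy": 0,"dz": 0,"rx": 0,"ry": 0,"rz": 0},
    {"dx": 0,"dy": 0,"dz": 0,"rx": 0,"ry": 0,"rz": 0},
    {"dx": 0,"dy": 0,"dz": 0,"rx": 0,"ry": 0,"rz": 0}
  ]
}}

```text
t: 16.5
tcp_pos: [0.595, 0.022, 0.0831]
tool_rot: [0.544, 0.839, 0.0, 0.001]
force: [-0.2, -0.3, -0.3]
finger_gap: 1.001
gripper_force: 0.0
```

>>> {"name": "move_arm", "arguments": {
  "targets": [
    {"dx": 0,"dy": 0,"dz": 0,"rx": 0,"ry": 0,"rz": 0},
    {"dx": 0,"dy": 0,"dz": 0,"rx": 0,"ry": 0,"rz": 0},
    {"dx": 0,"dy": 0,"dz": 0,"rx": 0,"ry": 0,"rz": 0},
    {"dx": 0,"dy": 0,"dz": 0,"rx": 0,"ry": 0,"rz": 0},
    {"dx": 0,"dy": 0,"dz": 0,"rx": 0,"ry": 0,"rz": 0},
    {"dx": 0,"dy": 0,"dz": 0,"rx": 0,"ry": 0,"rz": 0},
    {"dx": 0,"dy": 0,"dz": 0,"rx": 0,"ry": 0,"rz": 0},
    {"dx": 0,"dy": 0,"dz": 0,"rx": 0,"ry": 0,"rz": 0},
    {"dx": 0,"dy": 0,"dz": 0,"rx": 0,"ry": 0,"rz": 0},
    {"dx": 0,"dy": 0,"dz": 0,"rx": 0,"ry": 0,"rz": 0}
  ],
  "claw": 0,
  "newtons": 80
}}

```text
t: 17.75
tcp_pos: [0.5964, 0.0223, 0.0837]
tool_rot: [0.544, 0.839, 0.001, 0.002]
force: [1.5, 2.5, 5.4]
finger_gap: 0.685
gripper_force: 85.0
```

>>> {"name": "move_arm", "arguments": {
  "targets": [
    {"dx": 0,"dy": 0,"dz": 0,"rx": 0,"ry": 0,"rz": 0.1},
    {"dx": 0,"dy": 0,"dz": 0,"rx": 0,"ry": 0,"rz": 0.16},
    {"dx": 0,"dy": 0,"dz": 0,"rx": 0,"ry": 0,"rz": 0.16},
    {"dx": 0,"dy": 0,"dz": 0,"rx": 0,"ry": 0,"rz": 0.16},
    {"dx": 0,"dy": 0,"dz": 0,"rx": 0,"ry": 0,"rz": 0.16},
    {"dx": 0,"dy": 0,"dz": 0,"rx": 0,"ry": 0,"rz": 0.16},
    {"dx": 0,"dy": 0,"dz": 0,"rx": 0,"ry": 0,"rz": 0.1},
    {"dx": 0,"dy": 0,"dz": 0,"rx": 0,"ry": 0,"rz": 0},
    {"dx": 0,"dy": 0,"dz": 0,"rx": 0,"ry": 0,"rz": 0},
    {"dx": 0,"dy": 0,"dz": 0,"rx": 0,"ry": 0,"rz": 0}
  ]
}}

```text
t: 19.0
tcp_pos: [0.5957, 0.0217, 0.0838]
tool_rot: [0.308, 0.951, 0.0, 0.001]
force: [1.0, 0.7, 6.6]
finger_gap: 0.68
gripper_force: 85.1
```

Run:
```python
from h import *
from station import sensors
import cv2
b=np.ascontiguousarray(cams.snapshot("scene")[:,:,::-1])
p=proj("scene",[.59,-.02,.09]).astype(int)
cv2.imwrite("pics/s4.png",cv2.resize(b[p[1]-40:p[1]+40,p[0]-50:p[0]+50],None,fx=7,fy=7,interpolation=cv2.INTER_CUBIC))
s=sensors.sense();print(s["q"],s["force"],s["ft_torque"],s["tool_rot"])
```

```text
[-1.50808473e-01  6.86696421e-01  1.62464909e+00 -3.52555656e-04
  8.27612381e-01 -1.09527506e+00] [ 0.61646958 -0.35455952  7.0353257 ] [ 0.22788084 -0.16452409  0.07649253] [3.07957534e-01 9.51399183e-01 8.47019698e-05 1.32106062e-03]
```

View pics/s4.png

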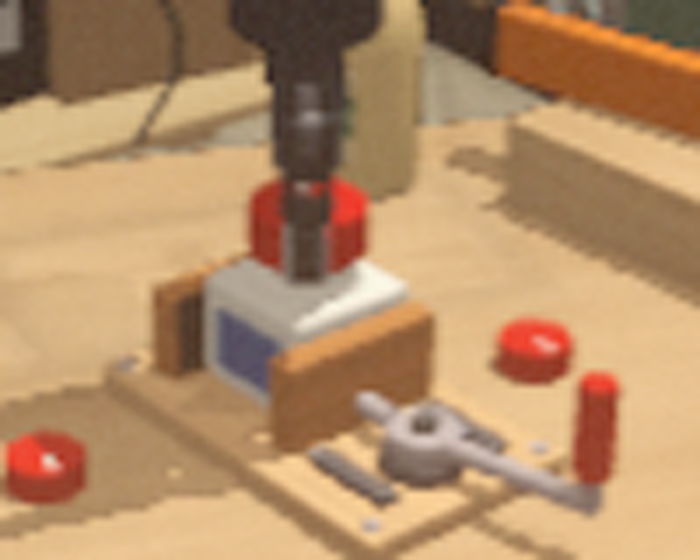

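The picture shows the gripper holding the cap at (308,225), with the jar square and clamped between the jaws and the knob at (597,430). The turn goes on.

>>> {"name": "move_arm", "arguments": {
  "targets": [
    {"dx": 0,"dy": 0,"dz": 0,"rx": 0,"ry": 0,"rz": 0.17},
    {"dx": 0,"dy": 0,"dz": 0,"rx": 0,"ry": 0,"rz": 0.17},
    {"dx": 0,"dy": 0,"dz": 0,"rx": 0,"ry": 0,"rz": 0.17},
    {"dx": 0,"dy": 0,"dz": 0,"rx": 0,"ry": 0,"rz": 0.17},
    {"dx": 0,"dy": 0,"dz": 0,"rx": 0,"ry": 0,"rz": 0.17},
    {"dx": 0,"dy": 0,"dz": 0,"rx": 0,"ry": 0,"rz": 0.17},
    {"dx": 0,"dy": 0,"dz": 0,"rx": 0,"ry": 0,"rz": 0.17},
    {"dx": 0,"dy": 0,"dz": 0,"rx": 0,"ry": 0,"rz": 0.17},
    {"dx": 0,"dy": 0,"dz": 0,"rx": 0,"ry": 0,"rz": 0.14},
    {"dx": 0,"dy": 0,"dz": 0,"rx": 0,"ry": 0,"rz": 0}
  ]
}}

```text
t: 20.3
tcp_pos: [0.595, 0.0212, 0.0856]
tool_rot: [-0.077, 0.997, -0.0, 0.001]
force: [-5.1, -1.6, 19.1]
finger_gap: 0.689
gripper_force: 81.4
```

Run:
```python
from station import sensors
s=sensors.sense();print(s["q"],s["force"],s["ft_torque"],s["tool_rot"],s["tcp_pos"])
```

```text
[-1.51907261e-01  6.83433228e-01  1.62485316e+00  1.51296126e-04
  8.31784570e-01 -1.87739019e+00] [-5.07241547 -1.59003125 19.13316152] [-0.18817885  0.66718282 -0.96552772] [-7.72154333e-02  9.97014140e-01 -1.18411757e-04  7.53655822e-04] [0.59501082 0.02123852 0.08559722]
```

The upward force of 19 N shows the cap has come free of the lugs and the seal is pushing it. I'll back off the stop slightly and lift gently.

>>> {"name": "move_arm", "arguments": {
  "targets": [
    {"dx": 0,"dy": 0,"dz": 0,"rx": 0,"ry": 0,"rz": -0.1},
    {"dx": 0,"dy": 0,"dz": 0,"rx": 0,"ry": 0,"rz": -0.1},
    {"dx": 0,"dy": 0,"dz": 0.1,"rx": 0,"ry": 0,"rz": 0},
    {"dx": 0,"dy": 0,"dz": 0.1,"rx": 0,"ry": 0,"rz": 0},
    {"dx": 0,"dy": 0,"dz": 0.1,"rx": 0,"ry": 0,"rz": 0},
    {"dx": 0,"dy": 0,"dz": 0.1,"rx": 0,"ry": 0,"rz": 0},
    {"dx": 0,"dy": 0,"dz": 0,"rx": 0,"ry": 0,"rz": 0},
    {"dx": 0,"dy": 0,"dz": 0,"rx": 0,"ry": 0,"rz": 0},
    {"dx": 0,"dy": 0,"dz": 0,"rx": 0,"ry": 0,"rz": 0},
    {"dx": 0,"dy": 0,"dz": 0,"rx": 0,"ry": 0,"rz": 0}
  ]
}}

```text
t: 21.55
tcp_pos: [0.5945, 0.0218, 0.0924]
tool_rot: [-0.027, 1.0, -0.0, -0.0]
force: [-0.8, -3.9, -2.8]
finger_gap: 0.681
gripper_force: 85.6
```

>>> {"name": "move_arm", "arguments": {
  "targets": [
    {"dx": 0,"dy": 0,"dz": 0.15,"rx": 0,"ry": 0,"rz": 0},
    {"dx": 0,"dy": 0,"dz": 0.2,"rx": 0,"ry": 0,"rz": 0},
    {"dx": 0,"dy": 0,"dz": 0.2,"rx": 0,"ry": 0,"rz": 0},
    {"dx": 0,"dy": 0,"dz": 0.2,"rx": 0,"ry": 0,"rz": 0},
    {"dx": 0,"dy": 0,"dz": 0.2,"rx": 0,"ry": 0,"rz": 0},
    {"dx": 0,"dy": 0,"dz": 0.1,"rx": 0,"ry": 0,"rz": 0},
    {"dx": 0,"dy": 0,"dz": 0,"rx": 0,"ry": 0,"rz": 0},
    {"dx": 0,"dy": 0,"dz": 0,"rx": 0,"ry": 0,"rz": 0},
    {"dx": 0,"dy": 0,"dz": 0,"rx": 0,"ry": 0,"rz": 0},
    {"dx": 0,"dy": 0,"dz": 0,"rx": 0,"ry": 0,"rz": 0}
  ]
}}

```text
t: 22.8
tcp_pos: [0.5946, 0.022, 0.1186]
tool_rot: [-0.027, 1.0, 0.0, -0.0]
force: [-0.1, 0.6, -0.0]
finger_gap: 0.682
gripper_force: 85.9
```

Run:
```python
from h import *
from station import sensors
import cv2
b=np.ascontiguousarray(cams.snapshot("scene")[:,:,::-1])
p=proj("scene",[.59,-.02,.09]).astype(int)
cv2.imwrite("pics/s5.png",cv2.resize(b[p[1]-40:p[1]+40,p[0]-50:p[0]+50],None,fx=7,fy=7,interpolation=cv2.INTER_CUBIC))
s=sensors.sense();print(s["t"],s["force"],s["ft_torque"],s["tcp_pos"],s["gripper_force"])
g=lambda P:(proj("scene",P)-p+[50,40])*7
print("rim",g([.595,.022,.1105]),"cap edge expected",g([.595,.022,.125]),"front edge",g([.581,-.005,.125]))
```

```text
22.85 [ 0.80346551  0.24338175 -0.89608927] [-0.0052995   0.01983408 -0.02170258] [0.59463119 0.02200149 0.11868032] 85.88022943586111
rim [307.16007465 211.01661931] cap edge expected [307.42089599 184.76666361] front edge [317.92620957 212.01569534]
```

View pics/s5.png

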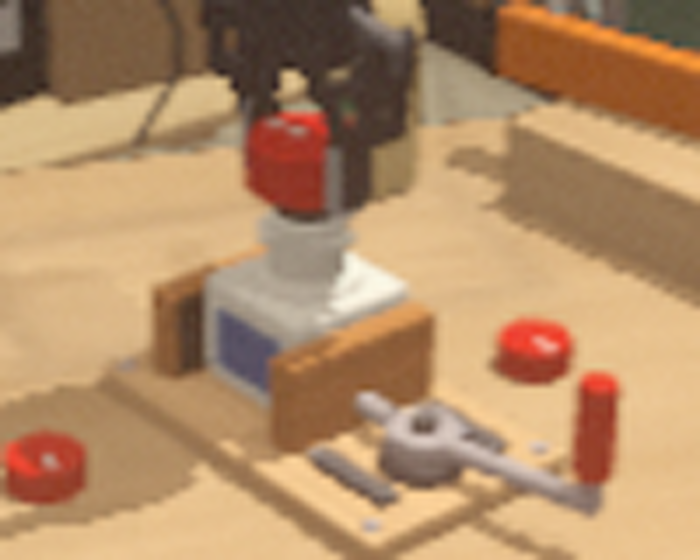

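The cap is held level at (290,160), with its lower front edge at row ~212 as predicted for about 14 mm above the rim. The jar is clamped and upright, and the knob is unchanged. I'll hand it in.

```bash
python3 -c "
from station import order
print(order.sign_off())"
```

```text
the job is handed in; nothing more can be done
None
```

The job is handed in, verdict not shown: the jar is clamped and upright, and the cap is unscrewed and held level in the gripper, by my estimate about 14–15 mm above the rim; total time was about 23 s.

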